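Press a bronze bushing home in a grain grinder

TASK

The red grain grinder is open for repair: pick up the bronze bushing, find the bore of the grinder's bearing block with its plain nose and press it home until its shoulder sits flush on the block all round, then let go. The block sits off the grinder's centre on an eccentric, so feel your way in and press steadily, never bearing on the grinder with more than about 30 N. Leave the tin, the balm pot and the spice jars standing where they are.

Things in the scene. Friction and masses are not known exactly. Their poses are not given: they have to be found in the camera images.
- bushing: Loose bronze bushing, 0.1-0.2 kg, round, standing upright, nose down. Origin: centre of the nose's underside, z up its axis. From below: nose 28 mm diameter, 24 mm long, its foot tapered over the last 5 mm to 24.5 mm diameter; shoulder 44 mm diameter, 24 to 30 mm above the origin; collar 26 mm diameter, 30 to 52 mm above the origin, the part to grip.
- grinder: Red grain grinder, fixed, 124 mm across its foot, crank stub on its +y side, spout on its -x side. Origin: centre of its underside. On top a square aluminium bearing block 70x70x30 mm, turned any way, top face 80 mm above the origin (4 corner bolt heads stand 4 mm proud), with an upright bore of 30 mm diameter in the block's middle.
- grinder_face (a point): On the grinder's axis, level with the block's top face, 80 mm above the counter. The block is eccentric: its bore's axis is 4.5 to 6.5 mm off this point, in any direction (random, unmeasured), and yields only to a side push over 9 N. Springs in the bore from 8 mm down grip the nose: 5 to 20 N press it on; it stays where left. When home, the bushing's origin is 24 mm below this.
- fish_tin: Bystander: round tin, 86 mm diameter, 40 mm tall. Origin: centre of the underside.
- balm: Bystander: flat green and red pot, 67 mm diameter, 24 mm tall. Origin: centre of the underside.
- jar_white: Bystander: spice jar with a white cap, 47 mm diameter, 98 mm tall. Origin: centre of the underside.
- jar_red: Bystander: spice jar with a red cap, 45 mm diameter, 106 mm tall. Origin: centre of the underside.

How it is judged:
By the outcome, as a careful person would: the job done as asked, in the order asked, and still so for the second after the job is handed in, with the robot touching nothing.
It also fails if it takes over 61 s, if anything falls off the work surface, if the arm or the gripper's body presses on something with over 40 N, if the wrist force passes 120 N, or if a joint passes its speed limit or range.

ROBOT

A 6-joint arm with a two-finger parallel gripper is mounted at the origin on a cart in front of the work surface, level with it; the furniture and walls round the work are solid. World frame = base frame: x ahead of the robot, y to its left, z up, the work surface at z = 0. Lengths are in m, angles in rad, forces in N, time in s.
With the tool pointing down it reaches from about 0.375 to 0.9 m from the base axis. Payload 3.1 kg.
Tool frame: the origin (TCP) lies on the centre line of the jaws, within the pads' length; the fingertips stand 22 mm ahead of it and the grasp point (between the pads) lies 3 mm ahead of it; z points along the fingers, y is the line along which they close (so a half turn about z gives the same grasp; the last joint's range is limited). The gripper opens to 85 mm and grips with 20 to 120 N. Pads are 22 mm wide; open, the fingers measure 114 mm over their backs; the gripper's body (76 mm by 85 mm) begins 54 mm behind the grasp point. The pads swing forward as they close: fully open they stand 13 mm farther back than shut.
Start: joints at [-1.353, 0.527, 1.433, -0, 1.181, -0.178], TCP at [0.241, -0.577, 0.253] pointing down, gripper open.
Joint ranges: [-3.08, 3.08], [-0.75, 2.2], [0.22, 2.44], [-1.43, 4.57], [0, 2.65], [-2.85, 2.85]. Speed limits (rad/s): [2.79, 2.79, 3.14, 3.14, 3.14, 3.14].

INTERFACE

Orientations are given as a unit quaternion [x, y, z, w].
In Python, from station import sense, eyes, job gives the robot as it stands.
- The arm moves only by the tool drive_effector, called as name(argument=value, ...) on one line, values as JSON. Schema: {"type":"object","properties":{"steps":{"type":"array","items":{"type":"number"},"minItems":5,"maxItems":100},"squeeze":{"type":"number"},"only":{"type":"string"},"quiet":{"type":"boolean"},"lines":{"type":"string"}},"required":["steps"],"additionalProperties":false}. steps is one flat list of numbers that holds 1 to 20 rows one after another, with no inner brackets; each row has 5 numbers: dx, dy, dz in a scale on which 1.0 is 0.8 m, then a turn about the tool's z in parts of the range, where 1.0 means pi rad, then the opening from 0.0 (shut) to 1.0 (fully open); each row is the pose to reach, as a shift and turn from the pose commanded when the call began, along the tool's axes at that moment; what a row does not reach only later rows make up. A row lasts 1/10 s, in which the tool goes at most 0.05 m and 0.15 rad, less where a joint would pass 70% of its speed; a pose out of reach is approached as far as the arm can. The fingers move at their own pace and stop on an object; squeeze is the grip in N (left out, the last holds). Time passes only in rows, so rows that do not move let the fingers close. The tool returns the time, the measured TCP pose, the force, the opening and the grip force at its end. only (a regular expression) keeps the lines of the reply that match it, lines (a string "A,B") keeps lines A to B, and quiet returns only ok. A shift or turn number past 1, either way, is cut back to 1. Input that does not fit is refused with a message, and nothing moves.
- sense(): the state, without advancing time (a new reading comes with each control period).
- eyes.snapshot(name): name is "side" or "top"; returns a dict with "pixels" (384x512x3 uint8, red, green, blue), "range_z" (384x512 float32, m along the optical axis (not along the pixel's ray), 0 where there is no reading), "fov_y" (degrees; the focal length in pixels is half the picture's height over the tangent of half this angle, whatever the lens; pixels are square), "cx", "cy" (the principal point, pixels), "k1" (the pictures are not rectified: a ray, as slopes to the right and down, at radius r is drawn at 1 + k1 r^2 times it, then the intrinsics apply), "R" (3x3) and "t" (3): a world point X has camera coordinates R X + t. Camera axes: x right, y down, z forward; pixel columns grow to the right and rows downward; lengths in m; the calibration is good to about 2 mm. A picture is of the moment at which its call begins.
- job.sign_off(): hands the job in; it is judged then, once.
The state is a dict: "t": time; "q": joint angles; "qd": joint speeds; "tau": joint torques, N m; "tcp_pos": TCP position; "tool_rot": TCP orientation; "force": force on the tool from outside, world axes, zero at the start; "ft_torque": the same for the moment, N m; "finger_gap": opening from 0.0 (shut) to 1.0 (fully open); "gripper_force": force on a finger pad.
Only numpy, scipy, OpenCV 4.12 (cv2) and the standard library are available. Lean on these libraries where they do the work, as an engineer would, in place of code of your own. Each camera call takes 0.05 s, during which the arm holds its last target. There are 200 camera calls.

## Working session

There is one attempt and no reset: what is moved stays moved. The work goes in short steps, Python scripts to look and compute and a tool call to move; the robot and the scene stay as the last step left them, time stands still between calls to the robot, and variables do not carry over. Pictures are saved under pics/ and viewed, at most 10 in all, crops included, and the job is handed in when it is done.

```bash
ls; mkdir -p pics
```

Create h.py:
```python
import numpy as np, cv2
from station import sense, eyes, job
def snap(n):
    s=eyes.snapshot(n); cv2.imwrite  # noqa
    return s
def K(s):
    f=s["pixels"].shape[0]/2/np.tan(np.radians(s["fov_y"])/2); return f
def ray(s,u,v):
    f=K(s); d=np.array([(u-s["cx"])/f,(v-s["cy"])/f]); p=d.copy()
    for _ in range(20): p=d/(1+s["k1"]*(p@p))
    R=np.array(s["R"]);t=np.array(s["t"])
    return -R.T@t, R.T@np.array([p[0],p[1],1.])
def onz(s,u,v,z):
    o,d=ray(s,u,v); return o+d*(z-o[2])/d[2]
def pt(s,u,v):
    o,d=ray(s,u,v); return o+d*s["range_z"][int(round(v)),int(round(u))]
def cloud(s):
    f=K(s);h,w=s["range_z"].shape;u,v=np.meshgrid(np.arange(w),np.arange(h))
    d=np.stack([(u-s["cx"])/f,(v-s["cy"])/f],-1);p=d.copy()
    for _ in range(20): p=d/(1+s["k1"]*(p**2).sum(-1,keepdims=True))
    z=s["range_z"][...,None]; X=np.concatenate([p*z,z],-1)
    return (X-np.array(s["t"]))@np.array(s["R"])
def save(s,name): cv2.imwrite("pics/"+name,s["pixels"][...,::-1])
```

Run:
```python
from h import *
print(sense())
for n in("side","top"):
    s=snap(n);save(s,n+"1.png");print(n,s["fov_y"],s["cx"],s["cy"],s["k1"],-s["R"].T@s["t"],s["R"][2],(s["range_z"]>0).mean())
a,b=[cv2.imread(f"pics/{n}1.png") for n in("side","top")]
```

```text
pics
{'t': 0.0, 'q': array([-1.35347078e+00,  5.28429461e-01,  1.43388534e+00,  3.70879297e-06,
        1.18141669e+00, -1.78500817e-01]), 'qd': array([ 4.18820670e-05,  6.07924058e-04,  1.50451355e-03,  8.92273915e-04,
       -1.68774925e-04, -3.55140772e-04]), 'tau': array([-1.40093449e-03, -4.42351055e+01, -1.78028655e+01, -1.70783678e-04,
        8.47500603e-03,  1.60918557e-05]), 'tcp_pos': array([ 0.2408639 , -0.57600374,  0.25236152]), 'tool_rot': array([ 9.80478609e-01,  1.96622873e-01, -1.90440769e-05, -1.06924763e-03]), 'force': array([ 0.25058211, -0.86563667, -0.72963345]), 'ft_torque': array([ 0.02032248, -0.03745923,  0.0038894 ]), 'gripper_force': 0.0, 'finger_gap': 1.0052077402974642}
side 47.46796469409379 262.43528243580175 188.62075313791067 -0.15695966508671277 [ 0.57744361 -0.99948776  0.50193387] [-0.03237123  0.91728117 -0.39692235] 0.9909006754557291
top 56.82107350991221 255.2320169836119 195.6322442994303 0.03887619821838346 [ 0.36839694 -0.00456587  0.97329023] [ 2.12848895e-01  9.07175186e-04 -9.77084707e-01] 0.9959564208984375
```

View pics/side1.png

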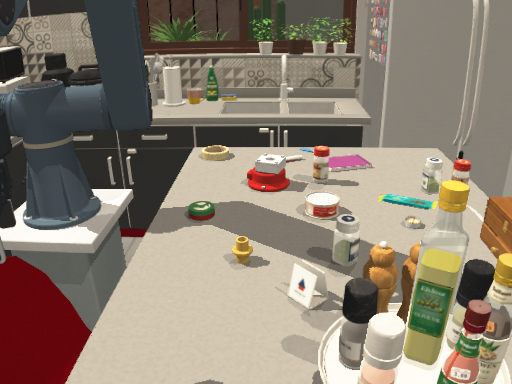

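View pics/top1.png

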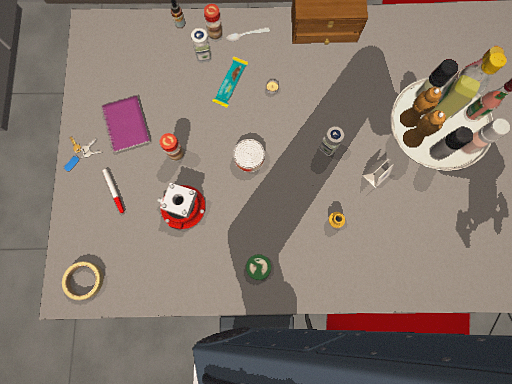

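Side: bushing at (243,250), grinder at (269,178) with its block at (270,162). Top: bushing at (337,219), block centred near (181,201) with a dark bore at about (179,200); red jar at (170,147), tin at (249,153).

Run:
```python
from h import *
S,T=snap("side"),snap("top")
def blob(s,c,r,cond):
    u0,v0=c;p=s["pixels"][v0-r:v0+r,u0-r:u0+r].astype(int)
    m=cond(p[...,0],p[...,1],p[...,2]);v,u=np.nonzero(m);return u+u0-r,v+v0-r
def tri(a,b):
    (o,d),(p,e)=ray(S,*a),ray(T,*b)
    k=np.linalg.lstsq(np.c_[d,-e],p-o,rcond=None)[0];A=o+k[0]*d;B=p+k[1]*e
    return ((A+B)/2).round(4),(np.linalg.norm(A-B)*1e3).round(1)
yel=lambda r,g,b:(r-b>60)&(g-b>25)&(r>100)
u,v=blob(T,(337,219),16,yel);w,x=blob(S,(243,250),18,yel)
print("top yel",len(u),u.min(),u.max(),v.min(),v.max(),"side",w.min(),w.max(),x.min(),x.max())
for n,s,uu,vv in(("T",T,u,v),("S",S,w,x)):
    C=cloud(s)[vv,uu];z=C[:,2]
    print(n,"zmax",np.percentile(z,[5,50,90,98]).round(4))
    for lo,hi in((.024,.036),(.045,.06)):
        k=(z>lo)&(z<hi); print(lo,k.sum(),C[k].mean(0).round(4),((C[k].min(0)+C[k].max(0))/2).round(4))
(cx,cy),r=cv2.minEnclosingCircle(np.c_[u,v].astype(np.float32)); print("shoulder circle",cx,cy,r,onz(T,cx,cy,.03))
print("tri top rim",tri((243,238.5),(337,218)))
# side: rows of widths
for row in range(x.min(),x.max()+1): k=x==row;print(row,w[k].min(),w[k].max(),end=' | ')
print()
# block top
C=cloud(T);z=C[...,2];m=np.zeros(z.shape,bool);m[170:235,150:215]=1
k=m&(z>.072)&(z<.083);print("block z",np.median(z[k]),k.sum())
mm=k.astype(np.uint8);cn=max(cv2.findContours(mm,0,2)[0],key=cv2.contourArea)
rc=cv2.minAreaRect(cn);print(rc,onz(T,*rc[0],.08))
P=T["pixels"].astype(int);dark=m&(P.sum(-1)<150);n,l,st,ce=cv2.connectedComponentsWithStats(dark.astype(np.uint8));
for i in range(1,n):
    if st[i,4]>8:print("dark",st[i],ce[i],onz(T,*ce[i],.08))
for n,s,c in(("T",T,(181,205)),("S",S,(269,178))):
    u,v=blob(s,c,30,lambda r,g,b:(r-g>80)&(r-b>80));D=cloud(s)[v,u];q=D[:,2]<.055
    print(n,"red",len(u),D[q].min(0),D[q].max(0))
q=cv2.resize(np.hstack([T["pixels"][165:240,140:220],T["pixels"][185:260,297:377],S["pixels"][130:205,230:310],S["pixels"][215:290,203:283]]),None,fx=2.5,fy=5,interpolation=2)
a=cv2.resize(np.vstack([np.hstack([T["pixels"][165:225,140:220],T["pixels"][195:255,297:377]]),np.hstack([S["pixels"][145:205,230:310],S["pixels"][225:285,203:283]])]),None,fx=5,fy=5,interpolation=2)
cv2.imwrite("pics/z1.png",a[...,::-1])
```

```text
top yel 188 328 344 212 227 side 232 252 236 263
T zmax [0.0252 0.03   0.051  0.0532]
0.024 119 [ 0.5035 -0.2169  0.0293] [ 0.5052 -0.22    0.0301]
0.045 46 [ 0.5058 -0.2204  0.0502] [ 0.505  -0.2205  0.0495]
S zmax [0.0035 0.0304 0.0505 0.0527]
0.024 157 [ 0.5069 -0.231   0.0299] [ 0.5065 -0.2258  0.0302]
0.045 91 [ 0.5065 -0.223   0.0496] [ 0.5071 -0.2212  0.0496]
shoulder circle 336.3888854980469 219.44444274902344 8.400757789611816 [ 0.50507589 -0.21948549  0.03      ]
tri top rim (array([ 0.5073, -0.2165,  0.0504]), np.float64(2.8))
236 239 245 | 237 237 247 | 238 236 247 | 239 236 248 | 240 236 248 | 241 236 247 | 242 236 247 | 243 236 248 | 244 236 249 | 245 234 251 | 246 233 251 | 247 232 252 | 248 232 252 | 249 232 252 | 250 232 252 | 251 232 252 | 252 232 251 | 253 233 250 | 254 234 249 | 255 236 248 | 256 236 248 | 257 236 248 | 258 236 248 | 259 236 248 | 260 236 248 | 261 237 247 | 262 238 246 | 263 242 244 | 
block z 0.07937890782234787 637
((177.6500244140625, 199.04998779296875), (29.09295082092285, 27.51181411743164), 18.43494987487793) [0.55740279 0.19562336 0.08      ]
dark [194 195   7  23  42] [197.66666667 205.57142857] [0.53947   0.1439911 0.08     ]
dark [175 197   8   8  52] [178.51923077 200.38461538] [0.55386457 0.19329211 0.08      ]
dark [167 212  17   7  40] [174.85  215.475] [0.51485414 0.20140106 0.08      ]
T red 593 [ 0.48861071  0.13796147 -0.00243045] [0.61288137 0.25649854 0.05202471]
S red 684 [0.48342671 0.12971653 0.00114657] [0.61120205 0.28997429 0.05098131]
```

View pics/z1.png

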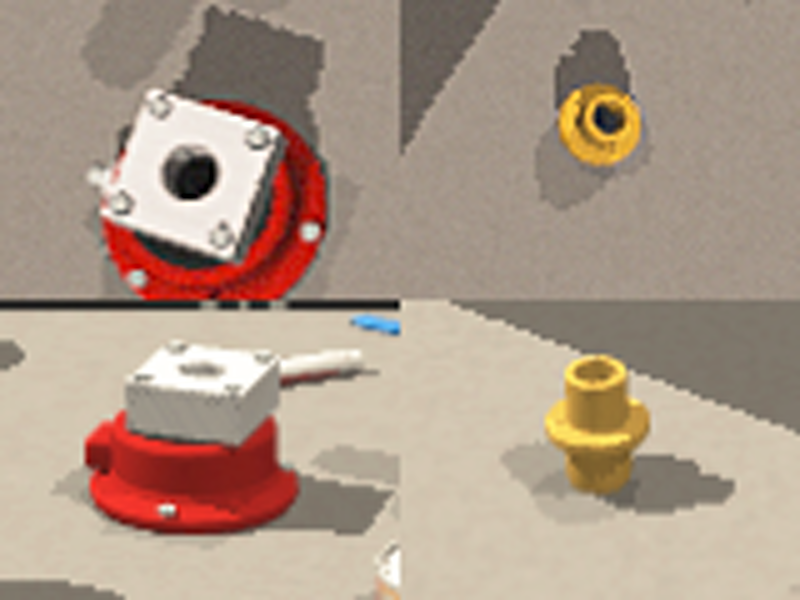

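The zoom shows the block's bolt heads and bore clearly in both views. Top: bore at about (177.8,198.9). Side: bore at about (269.8,158.5). The bushing is upright with nothing close to it.

Add to h.py:
```python
from scipy.spatial.transform import Rotation as Ro
def to_tool(target,st=None):
    st=st or sense(); return Ro.from_quat(st["tool_rot"]).inv().apply(np.array(target)-st["tcp_pos"]).round(4)
def tri(S,a,T,b):
    (o,d),(p,e)=ray(S,*a),ray(T,*b)
    k=np.linalg.lstsq(np.c_[d,-e],p-o,rcond=None)[0];A=o+k[0]*d;B=p+k[1]*e
    return ((A+B)/2).round(4),(np.linalg.norm(A-B)*1e3).round(1)
```

Run:
```python
from h import *
S,T=snap("side"),snap("top")
c=lambda x,y,o:((x+.5)/5-.5+o[0],(y+.5)/5-.5+o[1])
tb=[c(x,y,(140,165)) for x,y in((158,104),(258,136),(121,201),(221,234))]
sb=[c(x,y-300,(230,145)) for x,y in((177,647),(267,657),(143,678),(234,688))]
# matching by triangulation
tw=np.array([onz(T,*p,.083) for p in tb]);sw=np.array([onz(S,*p,.083) for p in sb])
for i in range(4):
    j=np.argmin(np.linalg.norm(sw-tw[i],axis=1));print(tw[i],sw[j],tri(S,sb[j],T,tb[i]))
print("bolts mean",tw.mean(0),sw.mean(0))
print("bore",onz(T,*c(190,171,(140,165)),.08),onz(S,*c(201,69,(230,145)),.08),tri(S,c(201,69,(230,145)),T,c(190,171,(140,165))))
print("collar top",tri(S,c(597,370-300,(203-80,225)),T,c(606,119,(297-80,195))), onz(T,*c(606,119,(217,195)),.052),onz(S,*c(597,70,(123,225)),.052))
print("jar_red",pt(T,170,140),"tin",pt(T,249,150))
print(to_tool([.506,-.2195,.12]),to_tool([.506,-.2195,.0545]))
```

```text
[0.59304944 0.21263318 0.083     ] [ 0.55305957 -0.1674806   0.083     ] (array([ 0.5893,  0.247 , -0.1071]), np.float64(101.8))
[0.5752291  0.16076677 0.083     ] [ 0.55305957 -0.1674806   0.083     ] (array([ 0.5772,  0.1843, -0.0823]), np.float64(71.8))
[0.54239262 0.22968596 0.083     ] [ 0.55305957 -0.1674806   0.083     ] (array([ 0.5622,  0.2829, -0.1369]), np.float64(46.1))
[0.52443444 0.17837932 0.083     ] [ 0.55305957 -0.1674806   0.083     ] (array([ 0.5497,  0.2163, -0.1081]), np.float64(16.3))
bolts mean [0.5587764  0.19536631 0.083     ] [ 0.56538239 -0.1861549   0.083     ]
bore [0.55806121 0.19577152 0.08      ] [0.5574001  0.19650758 0.08      ] (array([0.5577, 0.1956, 0.0804]), np.float64(0.6))
collar top (array([ 0.5057, -0.2184,  0.0513]), np.float64(2.1)) [ 0.50457898 -0.21831979  0.052     ] [ 0.50688996 -0.21923325  0.052     ]
jar_red [0.70717247 0.21341626 0.10851798] tin [0.70236518 0.01152223 0.03674974]
[ 0.3822 -0.227   0.1332] [ 0.3822 -0.227   0.1987]
```

Units first: shifts go in shares of 0.8 m and turns go in shares of pi rad. So 0.382 m / 0.8 = 0.4775, 0.17 m / 0.8 = 0.2125.

drive_effector(steps=[0.0625,-0.0375,0.025,0,1,0.1125,-0.0688,0.05,0,1,0.1625,-0.1,0.075,0,1,0.2125,-0.1313,0.1,0,1,0.2625,-0.1625,0.125,0,1,0.3125,-0.1938,0.1375,0,1,0.3625,-0.225,0.15,0,1,0.4125,-0.25,0.1625,0,1,0.4563,-0.2713,0.1663,0,1,0.4775,-0.2844,0.1663,0,1,0.4775,-0.2844,0.1663,0,1,0.4775,-0.2844,0.1663,0,1], squeeze=30)

```text
t: 1.5
tcp_pos: [0.5059, -0.2193, 0.1203]
tool_rot: [0.98, 0.197, -0.0, 0.0]
force: [-1.0, 0.1, 0.1]
finger_gap: 0.999
gripper_force: 0.0
```

```bash
python3 -c "
from h import *
print(to_tool([.506,-.219,.0545]))"
```

```text
[ 0.0002 -0.0003  0.0658]
```

In the tool's units: 0.0655 m / 0.8 = 0.0819, 0.06 m / 0.8 = 0.075.

drive_effector(steps=[0,0,0.0375,0,1,0,0,0.0625,0,0.8,0,0,0.075,0,0.6,0,0,0.0819,0,0.6,0,0,0.0819,0,0.6,0,0,0.0819,0,0.5,0,0,0.0819,0,0,0,0,0.0819,0,0,0,0,0.0819,0,0,0,0,0.0819,0,0,0,0,0.0819,0,0,0,0,0.0819,0,0], squeeze=30)

```text
t: 2.7
tcp_pos: [0.5064, -0.2199, 0.0557]
tool_rot: [0.98, 0.197, 0.001, 0.001]
force: [-0.3, -1.7, 5.7]
finger_gap: 0.289
gripper_force: 29.5
```

```bash
python3 -c "
from h import *
s=sense();print(s['q'],s['ft_torque']);save(snap('side'),'g1.png')
a=cv2.imread('pics/g1.png')[190:280,190:310];cv2.imwrite('pics/g1z.png',cv2.resize(a,None,fx=5,fy=5))"
```

```text
[-6.12083829e-01  7.33214045e-01  1.75711770e+00 -1.68420856e-04
  6.49269557e-01  5.62830920e-01] [-0.01279211  0.09235844 -0.07923261]
```

View pics/g1z.png

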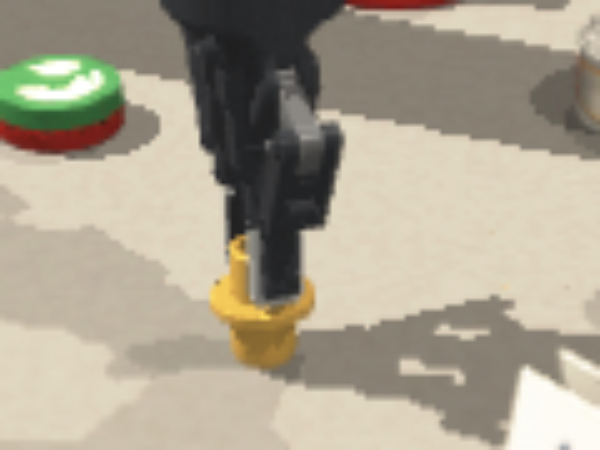

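The pads hold the collar with their tips just on the shoulder, and the bushing sits slightly towards −x in the pads. I'll regrip 2.5 mm higher after a quarter turn to centre it both ways.

In the tool's units: -0.0025 m / 0.8 = -0.0031, -0.0015 m / 0.8 = -0.0019, -1.57 rad / 3.1416 = -0.4997.

drive_effector(steps=[0,0,0,0,0.5,0,0,-0.0019,0,0.5,0,0,-0.0031,0,0.5,0,0,-0.0031,-0.0477,0.5,0,0,-0.0031,-0.0955,0.5,0,0,-0.0031,-0.1432,0.5,0,0,-0.0031,-0.191,0.5,0,0,-0.0031,-0.2387,0.5,0,0,-0.0031,-0.2865,0.5,0,0,-0.0031,-0.3342,0.5,0,0,-0.0031,-0.382,0.5,0,0,-0.0031,-0.4297,0.5,0,0,-0.0031,-0.4775,0.5,0,0,-0.0031,-0.4997,0.5,0,0,-0.0031,-0.4997,0.5,0,0,-0.0031,-0.4997,0,0,0,-0.0031,-0.4997,0,0,0,-0.0031,-0.4997,0,0,0,-0.0031,-0.4997,0,0,0,-0.0031,-0.4997,0], squeeze=40)

```text
t: 4.75
tcp_pos: [0.5057, -0.2194, 0.0574]
tool_rot: [0.555, 0.832, -0.0, -0.0]
force: [-0.5, -0.4, 1.6]
finger_gap: 0.286
gripper_force: 39.2
```

```bash
python3 -c "
from h import *
s=sense();print(s['q'],s['ft_torque']);print(to_tool([.558,.196,.15]))"
```

```text
[-6.12137106e-01  7.30052027e-01  1.75724106e+00 -1.51113322e-06
  6.54307429e-01 -1.00687548e+00] [0.01449186 0.01870896 0.02348758]
[ 0.3634  0.208  -0.0926]
```

In the tool's units: 0.3634 m / 0.8 = 0.4543, 0.208 m / 0.8 = 0.26.

drive_effector(steps=[0,0,-0.0375,0,0,0,0,-0.075,0,0,0.0375,0.0213,-0.1063,0,0,0.0875,0.05,-0.125,0,0,0.1375,0.0788,-0.125,0,0,0.1875,0.1075,-0.125,0,0,0.2375,0.1363,-0.125,0,0,0.2875,0.165,-0.125,0,0,0.3375,0.1938,-0.125,0,0,0.3875,0.2225,-0.125,0,0,0.4313,0.2463,-0.125,0,0,0.4543,0.26,-0.125,0,0,0.4543,0.26,-0.125,0,0,0.4543,0.26,-0.125,0,0,0.4543,0.26,-0.125,0,0,0.4543,0.26,-0.125,0,0], squeeze=60)

```text
t: 6.35
tcp_pos: [0.5578, 0.1946, 0.1571]
tool_rot: [0.555, 0.832, -0.0, -0.0]
force: [-0.5, -0.5, -1.1]
finger_gap: 0.284
gripper_force: 59.1
```

```bash
python3 - <<'E'
from h import *
s=sense();print(s['q'],s['ft_torque']);print(to_tool([.558,.196,.15]))
S,T=snap("side"),snap("top")
a=cv2.resize(np.hstack([T["pixels"][155:235,140:220],S["pixels"][115:195,230:310]]),None,fx=5,fy=5,interpolation=2);cv2.imwrite("pics/z2.png",a[...,::-1])
E
```

```text
[ 1.46815423e-01  6.05746523e-01  1.60623826e+00 -2.54643333e-04
  9.30388332e-01 -2.46171075e-01] [-0.02566663  0.01327777  0.02856249]
[0.0012 0.0008 0.0071]
```

View pics/z2.png

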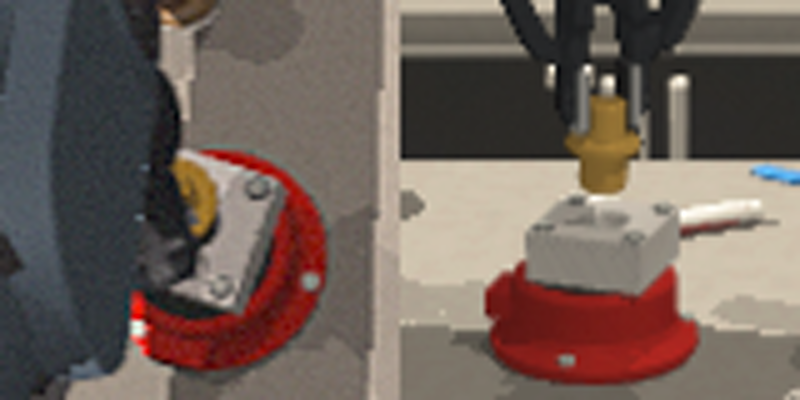

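Side view: the bushing hangs upright with its nose at (602,188), straight above the bore at (604,218), so x is right within a millimetre. Top view: mostly hidden by the arm. Next I go down to just above the block.

In the tool's units: 0.016 m / 0.8 = 0.02, 0.014 m / 0.8 = 0.0175.

drive_effector(steps=[0.0013,0.0009,0.0063,0,0,0.0013,0.0009,0.0125,0,0,0.0013,0.0009,0.0175,0,0,0.0013,0.0009,0.02,0,0,0.0013,0.0009,0.02,0,0,0.0013,0.0009,0.02,0,0])

```text
t: 7.05
tcp_pos: [0.5582, 0.1972, 0.1412]
tool_rot: [0.555, 0.832, -0.0, -0.0]
force: [-0.2, -0.0, -2.1]
finger_gap: 0.28
gripper_force: 59.1
```

```bash
python3 - <<'E'
from h import *
s=sense();print(s['tcp_pos'],s['force'],s['ft_torque'],s['qd'].max());print(to_tool([.558,.1957,.135]))
E
```

```text
[0.55817063 0.19724767 0.14122983] [-0.15749893 -0.01413074 -2.06551694] [ 0.00283375 -0.02440207  0.03582908] 0.0015153216980428267
[-0.0014 -0.0008  0.0062]
```

In the tool's units: 0.005 m / 0.8 = 0.0063, -0.0014 m / 0.8 = -0.0018.

drive_effector(steps=[-0.0018,-0.001,0,0,0,-0.0018,-0.001,0.0013,0,0,-0.0018,-0.001,0.0025,0,0,-0.0018,-0.001,0.0038,0,0,-0.0018,-0.001,0.005,0,0,-0.0018,-0.001,0.0063,0,0,-0.0018,-0.001,0.0063,0,0,-0.0018,-0.001,0.0063,0,0])

```text
t: 7.85
tcp_pos: [0.5579, 0.1956, 0.1363]
tool_rot: [0.555, 0.832, -0.0, -0.0]
force: [0.5, 0.1, -2.0]
finger_gap: 0.272
gripper_force: 59.1
```

```bash
python3 - <<'E'
from h import *
s=sense();print(s['tcp_pos'],s['force'],s['ft_torque'])
E
```

```text
[0.55793771 0.19561082 0.13628086] [ 0.52821942  0.10771798 -2.00126279] [-0.01665756  0.01915342  0.05601048]
```

In the tool's units: 0.003 m / 0.8 = 0.0038, 0.002 m / 0.8 = 0.0025.

drive_effector(steps=[0,0,0.0013,0,0,0,0,0.0025,0,0,0,0,0.0038,0,0,0,0,0.0038,0,0,0,0,0.0038,0,0])

```text
t: 8.35
tcp_pos: [0.5579, 0.1956, 0.1333]
tool_rot: [0.555, 0.832, -0.0, -0.0]
force: [-0.5, -0.9, -1.5]
finger_gap: 0.278
gripper_force: 59.1
```

```bash
python3 - <<'E'
from h import *
s=sense();print(s['tcp_pos'],s['force'],s['ft_torque'])
E
```

```text
[0.55792602 0.19559526 0.13326782] [-0.51017445 -0.93704764 -1.48111649] [-0.00282059 -0.02197215  0.00744279]
```

In the tool's units: 0.003 m / 0.8 = 0.0038, 0.002 m / 0.8 = 0.0025.

drive_effector(steps=[0,0,0.0013,0,0,0,0,0.0025,0,0,0,0,0.0038,0,0,0,0,0.0038,0,0,0,0,0.0038,0,0])

```text
t: 8.85
tcp_pos: [0.5579, 0.1956, 0.1303]
tool_rot: [0.555, 0.832, -0.0, -0.0]
force: [-0.4, -0.0, -1.0]
finger_gap: 0.279
gripper_force: 59.1
```

```bash
python3 - <<'E'
from h import *
s=sense();print(s['tcp_pos'],s['force'],s['ft_torque'])
S=snap("side");a=cv2.resize(S["pixels"][115:195,220:320],None,fx=6,fy=6,interpolation=2);cv2.imwrite("pics/z3.png",a[...,::-1])
E
```

```text
[0.55793286 0.19558533 0.13025615] [-0.37251417 -0.00344003 -0.97237918] [ 0.01744811 -0.02259387  0.03384988]
```

View pics/z3.png

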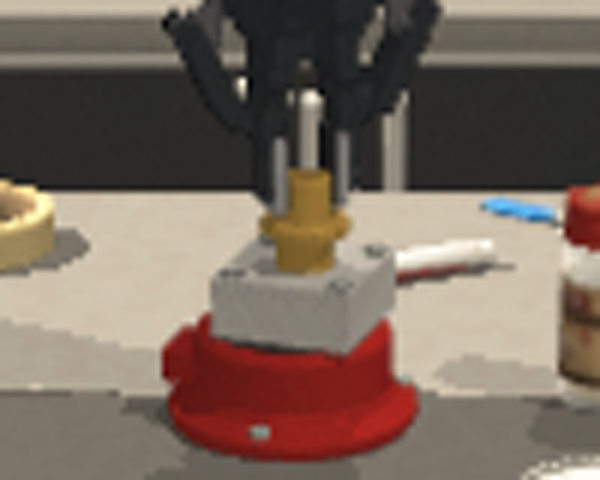

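The nose is entering the bore cleanly at (305,270), with no contact force. I'll press on slowly.

In the tool's units: 0.003 m / 0.8 = 0.0038, 0.002 m / 0.8 = 0.0025.

drive_effector(steps=[0,0,0.0013,0,0,0,0,0.0025,0,0,0,0,0.0038,0,0,0,0,0.0038,0,0,0,0,0.0038,0,0], squeeze=80)

```text
t: 9.4
tcp_pos: [0.5578, 0.1957, 0.1272]
tool_rot: [0.555, 0.832, -0.0, -0.0]
force: [-0.7, 1.6, -1.8]
finger_gap: 0.269
gripper_force: 78.6
```

```bash
python3 - <<'E'
from h import *
s=sense();print(s['tcp_pos'],s['force'],s['ft_torque'])
E
```

```text
[0.55784049 0.1956654  0.12720276] [-0.69827789  1.6197051  -1.75630601] [ 0.14338833  0.04973128 -0.02670185]
```

In the tool's units: 0.003 m / 0.8 = 0.0038, 0.002 m / 0.8 = 0.0025.

drive_effector(steps=[0,0,0.0013,0,0,0,0,0.0025,0,0,0,0,0.0038,0,0,0,0,0.0038,0,0,0,0,0.0038,0,0])

```text
t: 9.9
tcp_pos: [0.5582, 0.1958, 0.1245]
tool_rot: [0.555, 0.832, 0.0, 0.0]
force: [-1.3, 1.3, 1.8]
finger_gap: 0.268
gripper_force: 79.1
```

```bash
python3 - <<'E'
from h import *
s=sense();print(s['tcp_pos'],s['force'],s['ft_torque'])
E
```

```text
[0.55819384 0.1957939  0.12448956] [-1.29788537  1.34522886  1.80522728] [ 0.36099417  0.10704478 -0.00679966]
```

In the tool's units: 0.003 m / 0.8 = 0.0038, 0.002 m / 0.8 = 0.0025.

drive_effector(steps=[0,0,0.0013,0,0,0,0,0.0025,0,0,0,0,0.0038,0,0,0,0,0.0038,0,0,0,0,0.0038,0,0])

```text
t: 10.4
tcp_pos: [0.5582, 0.1957, 0.1214]
tool_rot: [0.555, 0.832, 0.0, 0.0]
force: [-0.1, 1.3, 2.7]
finger_gap: 0.269
gripper_force: 79.3
```

```bash
python3 - <<'E'
from h import *
s=sense();print(s['tcp_pos'],s['force'],s['ft_torque'])
E
```

```text
[0.55823836 0.19565765 0.12143126] [-0.12387364  1.30734734  2.74555102] [ 0.40872295  0.08533463 -0.03999275]
```

In the tool's units: 0.004 m / 0.8 = 0.005, 0.003 m / 0.8 = 0.0038.

drive_effector(steps=[0,0,0.0013,0,0,0,0,0.0025,0,0,0,0,0.0038,0,0,0,0,0.005,0,0,0,0,0.005,0,0,0,0,0.005,0,0])

```text
t: 11.0
tcp_pos: [0.5582, 0.1957, 0.1175]
tool_rot: [0.555, 0.832, 0.0, 0.0]
force: [-0.9, 2.0, 4.4]
finger_gap: 0.272
gripper_force: 79.3
```

```bash
python3 - <<'E'
from h import *
s=sense();print(s['tcp_pos'],s['force'],s['ft_torque'])
E
```

```text
[0.55823058 0.19565804 0.11754154] [-0.85656659  1.99888156  4.39671631] [ 0.31548856  0.1082968  -0.00591591]
```

In the tool's units: 0.003 m / 0.8 = 0.0038, 0.002 m / 0.8 = 0.0025.

drive_effector(steps=[0,0,0.0013,0,0,0,0,0.0025,0,0,0,0,0.0038,0,0,0,0,0.0038,0,0,0,0,0.0038,0,0])

```text
t: 11.5
tcp_pos: [0.5582, 0.1956, 0.1145]
tool_rot: [0.555, 0.832, 0.0, 0.0]
force: [-0.2, 1.7, 4.8]
finger_gap: 0.266
gripper_force: 79.3
```

```bash
python3 - <<'E'
from h import *
s=sense();print(s['tcp_pos'],s['force'],s['ft_torque'])
E
```

```text
[0.55820602 0.19563171 0.11453153] [-0.20327783  1.71081411  4.81074392] [ 0.3523349   0.08365227 -0.06007007]
```

In the tool's units: 0.001 m / 0.8 = 0.0013, 0.0005 m / 0.8 = 0.0006.

drive_effector(steps=[0,0,0.0006,0,0,0,0,0.0013,0,0,0,0,0.0013,0,0,0,0,0.0013,0,0])

```text
t: 11.9
tcp_pos: [0.5582, 0.1957, 0.1137]
tool_rot: [0.555, 0.832, 0.0, 0.0]
force: [-1.0, 1.4, 5.6]
finger_gap: 0.268
gripper_force: 79.4
```

```bash
python3 -c "
from h import *
s=sense();print(s['tcp_pos'],s['force'],s['ft_torque'])"
```

```text
[0.55820808 0.19565179 0.11367511] [-1.02812511  1.42071934  5.61236806] [ 0.33850776  0.14415048 -0.01958631]
```

drive_effector(steps=[0,0,0.0004,0,0,0,0,0.0008,0,0,0,0,0.0008,0,0,0,0,0.0008,0,0])

```text
t: 12.3
tcp_pos: [0.5582, 0.1957, 0.1136]
tool_rot: [0.555, 0.832, 0.0, 0.0]
force: [-0.8, 1.7, 8.7]
finger_gap: 0.27
gripper_force: 79.8
```

```bash
python3 -c "
from h import *
s=sense();print(s['tcp_pos'],s['force'],s['ft_torque'])"
```

```text
[0.55822669 0.19569957 0.11356954] [-0.81050871  1.66178643  8.68240735] [ 0.32940171  0.2169554  -0.03953328]
```

In the tool's units: 0.001 m / 0.8 = 0.0013, 0.0005 m / 0.8 = 0.0006.

drive_effector(steps=[0,0,0.0006,0,0,0,0,0.0013,0,0,0,0,0.0013,0,0,0,0,0.0013,0,0])

```text
t: 12.7
tcp_pos: [0.5582, 0.1957, 0.1134]
tool_rot: [0.555, 0.832, 0.0, 0.0]
force: [-2.7, 0.8, 14.1]
finger_gap: 0.265
gripper_force: 80.5
```

```bash
python3 -c "
from h import *
s=sense();print(s['tcp_pos'],s['force'],s['ft_torque'])"
```

```text
[0.55824615 0.1957228  0.11341419] [-2.68877267  0.77866315 14.05823488] [ 0.29871342  0.40232645 -0.0252552 ]
```

In the tool's units: 0.0013 m / 0.8 = 0.0016, 0.001 m / 0.8 = 0.0013.

drive_effector(steps=[0,0,0.0006,0,0,0,0,0.0013,0,0,0,0,0.0016,0,0,0,0,0.0016,0,0,0,0,0.0016,0,0])

```text
t: 13.2
tcp_pos: [0.5583, 0.1957, 0.1133]
tool_rot: [0.555, 0.832, 0.001, 0.001]
force: [-4.9, 0.8, 20.1]
finger_gap: 0.267
gripper_force: 81.2
```

Run:
```python
from h import *
s=sense();print(s['tcp_pos'],s['force'],s['ft_torque'])
S=snap("side");a=cv2.resize(S["pixels"][125:185,230:310],None,fx=8,fy=8,interpolation=2);cv2.imwrite("pics/z4.png",a[...,::-1])
```

```text
[0.55826152 0.19573211 0.11328142] [-4.88400004  0.77632838 20.0523612 ] [0.25753867 0.69004092 0.00866253]
```

View pics/z4.png

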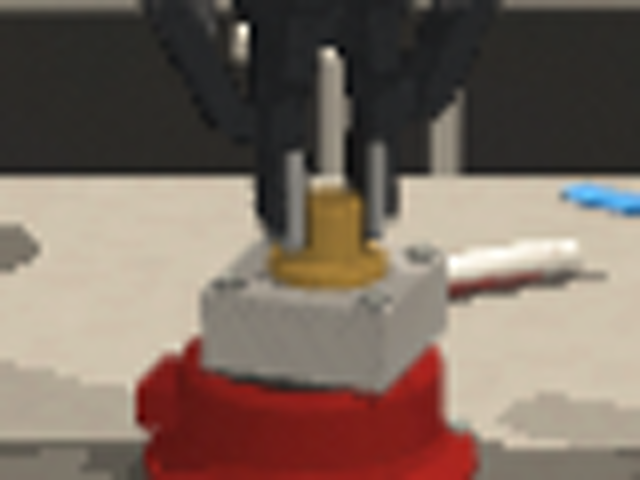

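The shoulder sits on the block face at (328,270) all along the visible edge, with a firm stop at 20 N. I'll ease the load, let go and rise.

In the tool's units: -0.09 m / 0.8 = -0.1125, -0.06 m / 0.8 = -0.075.

drive_effector(steps=[0,0,-0.0013,0,0,0,0,-0.0031,0,0,0,0,-0.0031,0,0,0,0,-0.0031,0,0.4,0,0,-0.0031,0,0.6,0,0,-0.0031,0,0.7,0,0,-0.0031,0,0.7,0,0,-0.0031,0,0.7,0,0,-0.0125,0,0.8,0,0,-0.0375,0,0.8,0,0,-0.075,0,0.8,0,0,-0.1125,0,0.8], squeeze=30)

```text
t: 14.45
tcp_pos: [0.5576, 0.1955, 0.2015]
tool_rot: [0.555, 0.832, -0.0, -0.0]
force: [0.5, 0.5, 0.0]
finger_gap: 0.8
gripper_force: 0.0
```

drive_effector(steps=[0,0.05,0,0,0.8,0,0.1,0,0,0.8,0,0.15,0,0,0.8,-0.05,0.1875,0,0,0.8,-0.1,0.1875,0,0,0.8,-0.15,0.1875,0,0,0.8,-0.2,0.1875,0,0,0.8,-0.25,0.1875,0,0,0.8,-0.25,0.1875,0,0,0.8])

```text
t: 15.35
tcp_pos: [0.7755, 0.062, 0.2008]
tool_rot: [0.557, 0.83, -0.0, 0.002]
force: [0.5, -0.1, 0.1]
finger_gap: 0.801
gripper_force: 0.0
```

Run:
```python
from h import *
s=sense();print(s['force'],s['q'])
S,T=snap("side"),snap("top")
a=cv2.resize(np.hstack([T["pixels"][165:235,140:220],S["pixels"][125:195,230:310]]),None,fx=5,fy=5,interpolation=2);cv2.imwrite("pics/z5.png",a[...,::-1])
for n,s,(u0,v0) in(("T",T,(178,198)),("S",S,(270,156))):
    C=cloud(s)[v0-18:v0+19,u0-18:u0+19].reshape(-1,3);P=s["pixels"][v0-18:v0+19,u0-18:u0+19].reshape(-1,3).astype(int)
    y=(P[:,0]-P[:,2]>50)&(P[:,1]-P[:,2]>20);D=C[y]
    for lo,hi in((.078,.094),(.1,.115)):
        k=(D[:,2]>lo)&(D[:,2]<hi);print(n,k.sum(),np.median(D[k],0).round(4) if k.any() else'',(D[k].max(0)-D[k].min(0)).round(3) if k.any() else '')
```

```text
[ 0.48837461 -0.05165747  0.06207598] [-0.06247821  0.79523433  1.03399262 -0.00275419  1.30971405 -0.45043099]
T 0  
T 0  
S 75 [0.5584 0.1815 0.0869] [0.043 0.053 0.012]
S 44 [0.5608 0.1877 0.1062] [0.023 0.028 0.01 ]
```

View pics/z5.png

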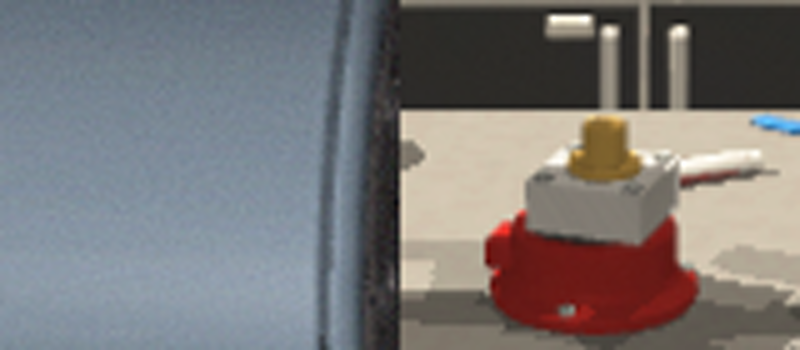

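Side view: the bushing stands upright with its shoulder at (605,165) on the block face. The top view is hidden by the arm. To be sure it is seated after release, I'll press gently on its top with shut fingers.

In the tool's units: 0.2 m / 0.8 = 0.25, 0.16 m / 0.8 = 0.2.

drive_effector(steps=[0,0,0,0,0,0.05,-0.0375,0,0,0,0.1,-0.075,0,0,0,0.15,-0.1125,0,0,0,0.2,-0.15,0,0,0,0.25,-0.1875,0,0,0,0.25,-0.1875,0,0,0,0.25,-0.1875,0.0375,0,0,0.25,-0.1875,0.0625,0,0,0.25,-0.1875,0.0625,0,0,0.25,-0.1875,0.0625,0,0,0.25,-0.1875,0.0625,0,0,0.25,-0.1875,0.0625,0,0])

```text
t: 16.75
tcp_pos: [0.5589, 0.1958, 0.1517]
tool_rot: [0.555, 0.832, 0.001, 0.001]
force: [-0.3, 1.1, -0.0]
finger_gap: 0.0
gripper_force: 0.0
```

```bash
python3 -c "
from h import *
s=sense();print(s['tcp_pos'],s['force'],to_tool([.5582,.1957,.134]))"
```

```text
[0.55886724 0.19583063 0.15167297] [-0.28803638  1.1484064  -0.04024141] [ 0.0001 -0.0007  0.0177]
```

In the tool's units: 0.021 m / 0.8 = 0.0263, 0.02 m / 0.8 = 0.025.

drive_effector(steps=[0,-0.0006,0.0063,0,0,0,-0.0006,0.0125,0,0,0,-0.0006,0.0188,0,0,0,-0.0006,0.0219,0,0,0,-0.0006,0.0238,0,0,0,-0.0006,0.025,0,0,0,-0.0006,0.0263,0,0,0,-0.0006,0.0263,0,0])

```text
t: 17.55
tcp_pos: [0.5572, 0.1955, 0.1302]
tool_rot: [0.555, 0.832, -0.0, -0.0]
force: [-2.2, 0.5, 4.2]
finger_gap: -0.002
gripper_force: 2.3
```

```bash
python3 -c "
from h import *
s=sense();print(s['tcp_pos'],s['force'],s['ft_torque'])"
```

```text
[0.55724881 0.195497   0.130157  ] [-2.19010662  0.49019278  4.15359915] [-0.02351122  0.34000743  0.02950118]
```

In the tool's units: 0.0025 m / 0.8 = 0.0031, 0.002 m / 0.8 = 0.0025.

drive_effector(steps=[0,0,0.0009,0,0,0,0,0.0018,0,0,0,0,0.0025,0,0,0,0,0.0031,0,0,0,0,0.0031,0,0])

```text
t: 18.05
tcp_pos: [0.5572, 0.1955, 0.1299]
tool_rot: [0.554, 0.832, 0.0, 0.0]
force: [-6.1, -0.4, 17.4]
finger_gap: 0.002
gripper_force: 8.6
```

```bash
python3 -c "
from h import *
s=sense();print(s['tcp_pos'],s['force'],s['ft_torque'])"
```

```text
[0.55722704 0.19547463 0.12986748] [-6.05702581 -0.35470608 17.39344125] [-0.22419151  0.9314658  -0.03214568]
```

In the tool's units: -0.31 m / 0.8 = -0.3875, -0.27 m / 0.8 = -0.3375.

drive_effector(steps=[0,0,-0.0125,0,0,0,0,-0.05,0,0,0,0,-0.1,0,0,0,0,-0.15,0,0,-0.0375,-0.025,-0.15,0,0,-0.0875,-0.0438,-0.15,0,0,-0.1375,-0.0625,-0.15,0,0,-0.1875,-0.0813,-0.15,0,0,-0.2375,-0.1,-0.15,0,0,-0.2875,-0.1188,-0.15,0,0,-0.3375,-0.1375,-0.15,0,0,-0.3875,-0.1563,-0.15,0,0,-0.3875,-0.1563,-0.15,0,0,-0.3875,-0.1563,-0.15,0,0])

```text
t: 19.45
tcp_pos: [0.5613, -0.1398, 0.2468]
tool_rot: [0.556, 0.831, 0.0, -0.0]
force: [0.4, -0.1, 0.6]
finger_gap: -0.002
gripper_force: 0.0
```

Run:
```python
from h import *
print(sense()['force'])
S,T=snap("side"),snap("top")
a=cv2.resize(np.hstack([T["pixels"][165:235,140:220],S["pixels"][125:195,230:310]]),None,fx=5,fy=5,interpolation=2);cv2.imwrite("pics/z6.png",a[...,::-1])
```

```text
[ 0.40437233 -0.12737757  0.57560182]
```

View pics/z6.png

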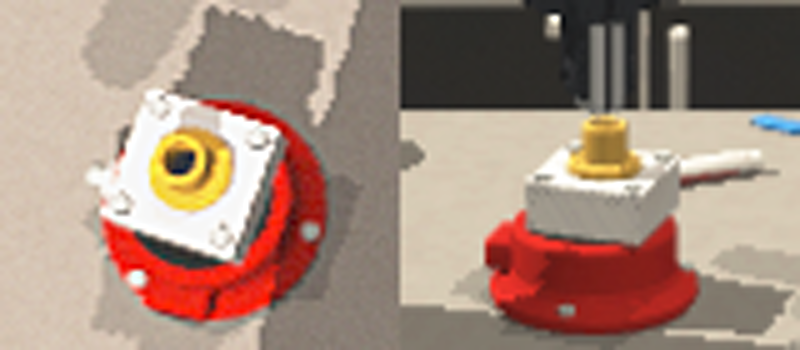

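The bushing sits centred and flush on the block, at (188,167) in the top half and (605,165) in the side half. The arm is clear of it.

```bash
python3 -c "
from station import job; print(job.sign_off())"
```

```text
the job is handed in; nothing more can be done
None
```

The bushing is pressed home in the grinder's bore, its shoulder flush on the block as far as both camera views show, and released; force readings peaked at about 20 N, the arm never went near the tin, pot or jars, and the job was handed in at about 19.5 s.

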